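# Rub down the loose beading of a picture frame and hold it

### The job

On one rail of the picture frame the freshly glued gilt beading still springs up at one end. Run your fingertips lightly along the top of this beading, from its glued end to its lifted end, then press the lifted end down until the beading lies flat on the rail, and finish while still holding it down there. Do not pry the beading up, push the frame about or disturb the other things.

Things in the scene. Friction and masses are not known exactly. Their poses are not given: they have to be found in the camera images.
- frame: picture frame lying loose, face up: dark wood, gilt beads, 230 (x) by 270 mm (y), 1.1 to 1.8 kg. Origin: centre of underside, z up. Rails 42 mm wide, face at z = 14 mm, outer rim to z = 18. The loose beading runs along y on the -x rail (x = -90.5 mm, y = -98 to 98); the other rails' bead runs are stuck, tops at z = 23. Round ornaments at the corners, 17 mm across, tops at z = 21
- beading: the loose beading: rigid strip of touching 9 mm beads, 10 wide, 196 long, 9 mm high. Origin: underside at the glued end; y runs to the lifted end, z out of its top. It hinges about its x at the glued end; at rest the other end stands 12 mm off the rail (0.061 rad) and springs back when let go. To push it flat: 3 N at the lifted end, 6 N at the middle, in proportion more nearer the glued end
- glued_end (a point): centre of the beading's top at the very end that is glued (near frame y = -98 mm), 23 mm above the bench
- lifted_end (a point): centre of the beading's top at its very end that stands up (near frame y = +98 mm): 35 mm above the bench at rest, 23 mm when the beading lies flat
- caul: plywood strip 22 x 150 x 10 mm lying on the beads of the opposite rail (frame +x); origin: centre of underside; must be left where it is
- weight0: small turned steel weight, 25 mm across, 36 mm high, standing on the plywood strip; origin: centre of underside; must be left where it is
- weight1: a second such weight on the same strip; must be left where it is
- glue_pot: white jar of glue with black cap, 42 mm across, 45 mm high, standing on the bench inside the frame; origin: centre of underside; must be left where it is
- offcut: spare piece of beading, 10 x 56 x 9 mm, lying on the bench inside the frame; origin: centre of underside; must be left where it is
- glue_brush: broad flat brush 170 mm long, wooden handle, lying on the bench beside the loose beading's rail, about 50 mm outside the frame; must be left where it is
- solvent: glass bottle 72 mm across, 120 mm high, standing about 35 mm outside the opposite rail; origin: centre of underside; must be left where it is
- swab_dish: white cup 76 mm across, 55 mm high, standing about 40 mm outside the short rail at frame +y; origin: centre of underside; must be left where it is

How it is judged:
By the outcome, as a careful person would: the job done as asked, in the order asked, and still so for the second after the job is handed in, while the arm keeps its last pose, push and grip.
It also fails if it takes over 42 s, if anything falls off the work surface, if the arm or the gripper's body presses on something with over 40 N, if the wrist force passes 120 N, or if a joint passes its speed limit or range.

### The arm

A 6-joint arm with a two-finger parallel gripper is mounted at the origin on the work surface. World frame = base frame: x ahead of the robot, y to its left, z up, the work surface at z = 0. Lengths are in mm, angles in rad, forces in N, time in s.
With the tool pointing down it reaches from about 425 to 1125 mm from the base axis. Payload 14.9 kg.
Tool frame: the origin (TCP) lies at the very end of the fingers, on their centre line; the grasp point (between the pads) lies 19 mm behind it; z points along the fingers, x is the direction in which the jaws open and shut, and the axes are right-handed (so a half turn about z gives the same grasp; the last joint's range is limited). The gripper opens to 91 mm and grips with 3 to 60 N. Pads are 32 mm wide; open, the fingers measure 118 mm over their backs; the gripper's body (76 mm by 178 mm) begins 60 mm behind the grasp point.
Start: joints at [1.08, 0.379, 1.734, -0, 1.028, -0.033], TCP at [309.392, 627.929, 213.932] pointing down, gripper open.
Joint ranges: [-2.77, 2.77], [-0.74, 2.19], [0, 2.66], [-1.06, 4.2], [0.31, 2.87], [-3.08, 3.08]. Speed limits (rad/s): [1.89, 1.89, 2.39, 3.14, 3.14, 3.14].

### API

Orientations are given as a 3x3 rotation matrix whose columns are the frame's x, y, z axes.
In Python, from station import * gives the robot as it stands. The module is installed in compiled form; this text tells all that it offers.
- The arm moves only by the tool jog_arm, never from a script. Its argument "steps" is a list of rows, each an object with "translation": the shift along the tool's x, y, z in cm, a list of three; "dr": the turn, a rotation vector about the tool's x, y, z in degrees, a list of three; "jaw": the opening, from 0 (shut) to 1 (fully open). A call has 1 to 12 rows; each row is the pose to reach, as a shift and turn from the pose commanded when the call began, along the tool's axes at that moment; what a row does not reach only later rows make up. A row lasts 1/12 s, in which the tool goes at most 41.7 mm and 7.16 degrees, less where a joint would pass 70% of its speed; a pose out of reach is approached as far as the arm can. A call with a gripper value outside its range is refused whole. The fingers move at their own pace and stop on an object; "grip_force" is the grip in N (left out, the last holds). Time passes only in rows, so rows that repeat a pose let the fingers close. It gives the time, the measured TCP pose, the force and the opening at its end, in the units of the state.
- get_obs(): the state, without advancing time (a new reading comes with each control period).
- grab_frame(name): name is "scene" or "top" or "wrist"; returns a dict with "img" (384x512x3 uint8, blue, green, red), "camera_matrix" (3x3 intrinsics, pixels), "camera_from_world" (4x4, takes a point from world to camera coordinates); the wrist camera has in their place "hand_eye" (4x4, takes a point from camera to tool coordinates, whose origin is the TCP and whose axes are the tool frame's). Camera axes: x right, y up, looking along -z (the intrinsics and any distortion apply to the point x, -y, -z); pixel columns grow to the right and rows downward; lengths in mm; the calibration is good to about 2 mm. A picture is of the moment at which its call begins: read the wrist's pose just before it. There is no depth.
- close_job(): hands the job in, once; it reports no verdict.
The state is a dict: "time_s": time; "q": joint angles; "dq": joint speeds; "joint_torque": joint torques, N m; "tcp_pos": TCP position; "ee_rot": TCP orientation; "wrist_force": force on the tool from outside, world axes, zero at the start; "torque": the same for the moment, N m; "grip_width": opening from 0.0 (shut) to 1.0 (fully open).
Only numpy, scipy, OpenCV 4.12 (cv2) and the standard library are available. Lean on these libraries where they do the work, as an engineer would, in place of code of your own. Each camera call takes 0.05 s, during which the arm holds its last target. There are 200 camera calls.

## Working session

There is one attempt and no reset: what is moved stays moved. The work goes in short steps, Python scripts to look and compute and a tool call to move; the robot and the scene stay as the last step left them, time stands still between calls to the robot, and variables do not carry over. Pictures are saved under pics/ and viewed, about 8 in all and at most 12, crops included, and the job is handed in when it is done.

Besides the shell and the picture viewer there is one more tool, called after ">>>" as name(argument=value, ...), one argument or row to a line, values as JSON. jog_arm: Moves the arm, as the interface text tells. Its arguments: {"type":"object","properties":{"steps":{"type":"array"},"grip_force":{"type":"number"}},"required":["steps"]}

```bash
mkdir -p pics; python3 - <<'E'
from station import *
import cv2,numpy as np
o=get_obs(); print(o)
for n in("top","scene"):
    f=grab_frame(n); cv2.imwrite(f"pics/{n}0.png",cv2.resize(f["img"],None,fx=1.5,fy=1.5,interpolation=cv2.INTER_CUBIC)); cv2.imwrite(f"{n}_raw.png",f["img"])
    np.savez(f"{n}.npz",K=f["camera_matrix"],T=f["camera_from_world"]); print([k for k in f]); print(f["camera_matrix"],f["camera_from_world"])
E
```

```text
{'time_s': 0.0, 'q': array([ 1.07970676e+00,  3.79423435e-01,  1.73479703e+00, -1.01406265e-05,
        1.02853492e+00, -3.32298469e-02]), 'dq': array([ 0.00028719,  0.00133462,  0.00039722, -0.00104487,  0.00042694,
       -0.00092041]), 'joint_torque': array([ 4.48646126e-03, -7.63750505e+01, -4.34365869e+01,  6.52857288e-02,
        4.23641538e-02, -7.42019506e-05]), 'tcp_pos': array([309.18594577, 627.54888298, 213.26981993]), 'ee_rot': array([[ 4.42024280e-01,  8.97002923e-01, -5.40667910e-04],
       [ 8.97002333e-01, -4.42024609e-01, -1.02941229e-03],
       [-1.16237436e-03, -2.99551507e-05, -9.99999324e-01]]), 'wrist_force': array([-0.44547337,  0.43943346,  0.25805962]), 'torque': array([-0.00129683, -0.02292505,  0.01086674]), 'grip_width': 1.0005375428120038}
['img', 'camera_matrix', 'camera_from_world']
[[473.8964691    0.         254.44979228]
 [  0.         473.8964691  192.18664766]
 [  0.           0.           1.        ]] [[-1.43605473e-02 -9.99860154e-01  8.57009380e-03  3.45240742e+01]
 [ 9.85232336e-01 -1.26868881e-02  1.70752123e-01 -5.80343317e+02]
 [-1.70619516e-01  1.08956275e-02  9.85276746e-01 -7.82035930e+02]
 [ 0.00000000e+00  0.00000000e+00  0.00000000e+00  1.00000000e+00]]
['img', 'camera_matrix', 'camera_from_world']
[[395.86401486   0.         258.17647331]
 [  0.         395.86401486 193.49394625]
 [  0.           0.           1.        ]] [[-7.59707288e-01  6.50256161e-01 -3.42953910e-03  4.00603904e+02]
 [-5.24150796e-01 -6.09237443e-01  5.95059392e-01  2.77269555e+02]
 [ 3.84851632e-01  4.53868553e-01  8.03674410e-01 -1.00934858e+03]
 [ 0.00000000e+00  0.00000000e+00  0.00000000e+00  1.00000000e+00]]
```

View pics/top0.png

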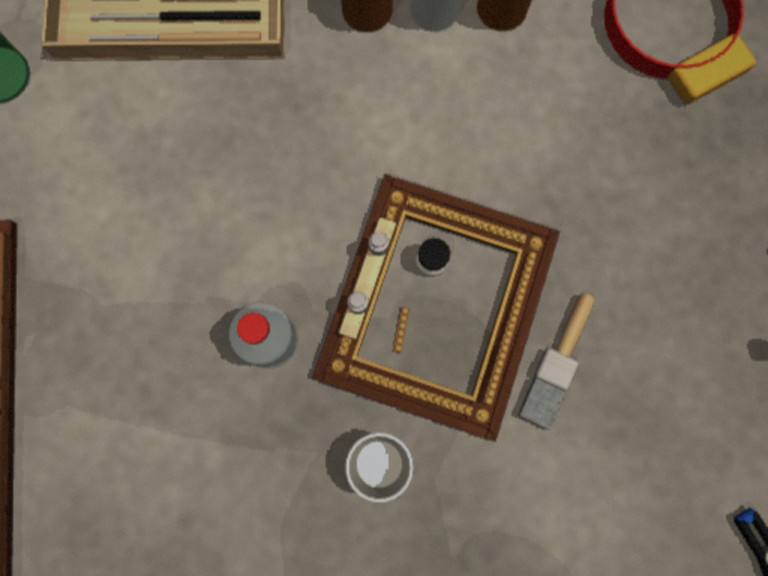

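View pics/scene0.png

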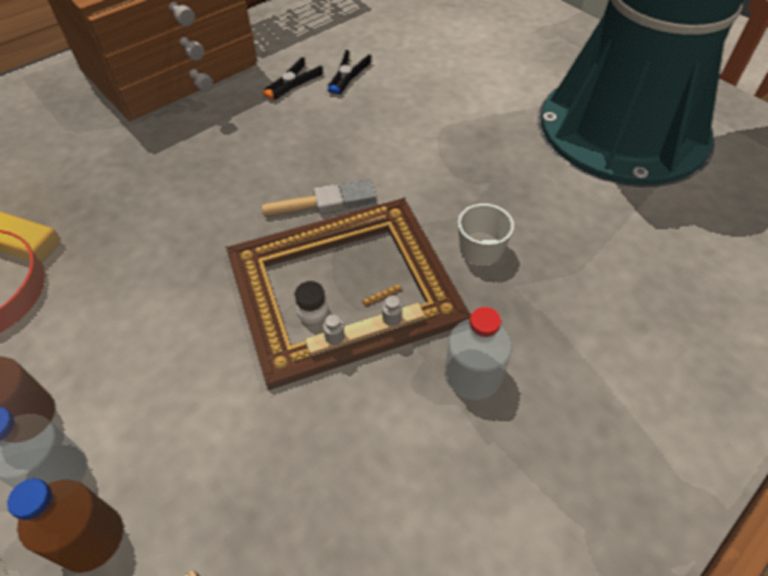

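The top picture shows the frame with its loose rail at the right, beside the brush. That rail runs from (535,243) to (483,414). The cup is at the bottom, so the lifted end should be the bottom one. I'll enlarge this area to measure it.

```bash
python3 - <<'E'
import cv2
a=cv2.imread("top_raw.png")[110:300,200:400]
cv2.imwrite("pics/topc.png",cv2.resize(a,None,fx=3,fy=3,interpolation=cv2.INTER_CUBIC))
E
```

```text
(no output)
```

View pics/topc.png

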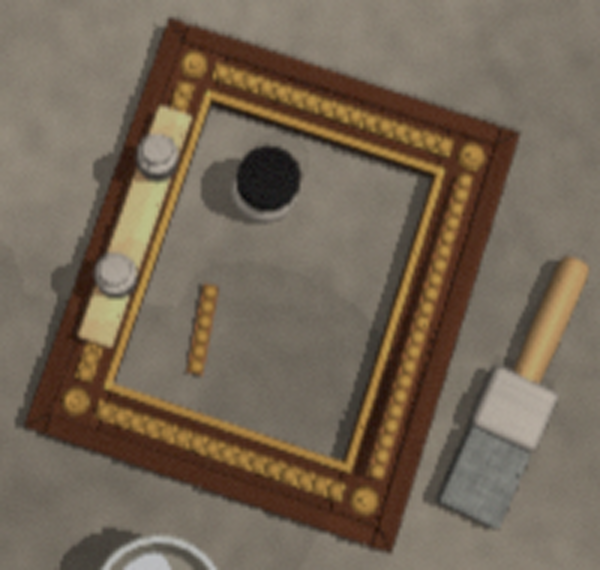

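Enlarged crop: the rim corners are at (172,18), (519,132), (390,551) and (22,427). The ornaments are at (195,64), (472,156), (366,501) and (77,402). The loose beading runs from (465,178) to (378,474).

```bash
cat > h.py <<'E'
import numpy as np,cv2
from scipy.optimize import least_squares
def proj(n,P):
    d=np.load(n+".npz"); P=np.atleast_2d(P); c=P@d["T"][:3,:3].T+d["T"][:3,3]
    c=c*[1,-1,-1]; u=c@d["K"].T; return u[:,:2]/u[:,2:]
def ray(n,uv,z):
    d=np.load(n+".npz"); R,t=d["T"][:3,:3],d["T"][:3,3]
    c=np.linalg.inv(d["K"])@[uv[0],uv[1],1]*[1,-1,-1]; o=-R.T@t; v=R.T@c
    return o+v*(z-o[2])/v[2]
def f2w(p,P):
    P=np.atleast_2d(P).astype(float); c,s=np.cos(p[2]),np.sin(p[2]); return P@np.array([[c,-s,0],[s,c,0],[0,0,1]]).T+[p[0],p[1],0]
E
python3 - <<'E'
from h import *
px=lambda l: np.array(l)/3+[200-.33,110-.33]
# frame corners: right=-x frame; bottom=+y frame
C=px([(172,18),(519,132),(390,551),(22,427)]); F=np.array([[115,-135,18],[-115,-135,18],[-115,135,18],[115,135,18]])
O=px([(195,64),(472,156),(366,501),(77,402)]); G=lambda b:np.array([[b,-b-20,21],[-b,-b-20,21],[-b,b+20,21],[b,b+20,21]])
W=np.array([ray("top",u,18) for u in C]);print("corners",W.round(1)); print("centre cam",(-np.load("top.npz")["T"][:3,:3].T@np.load("top.npz")["T"][:3,3]).round())
c=W.mean(0)
f=lambda p:np.r_[(proj("top",f2w(p,F))-C).ravel(),(proj("top",f2w(p,G(p[3])))-O).ravel()]
r=least_squares(f,[c[0],c[1],np.pi-0.3,90]);print(r.x,r.fun.round(1).reshape(-1,2).tolist())
p=r.x; np.save("p.npy",p)
print("beading px", [ray("top",px([q])[0],z).round(1) for q,z in (((465,178),20),((378,474),33))])
B=f2w(p,[[-90.5,-98,23],[-90.5,98,35],[-90.5,98,23]]);print("glued,lifted,flat",B.round(1)); print((proj("top",B)-[199.67,109.67])*3)
import math
a=cv2.imread("scene_raw.png")[110:270,140:340]; b=cv2.resize(a,None,fx=4,fy=4,interpolation=cv2.INTER_CUBIC)
for P in list(f2w(p,F))+list(B):
    u=(proj("scene",P)[0]-[140,110])*4; cv2.drawMarker(b,tuple(int(v) for v in u),(255,0,255),cv2.MARKER_CROSS,9,1)
cv2.imwrite("pics/scenec.png",b)
E
```

```text
corners [[ 731.9   19.4   18. ]
 [ 655.9 -193.9   18. ]
 [ 403.8 -103.6   18. ]
 [ 479.1  112.4   18. ]]
centre cam [439.  36. 869.]
[567.33317931 -41.72827883   1.22761162  90.00449341] [[-0.9, -0.7], [0.8, 0.1], [0.6, 1.3], [0.2, 0.1], [-0.2, -0.2], [0.1, -0.2], [-0.4, -0.3], [-0.3, -0.4]]
beading px [array([ 626.8, -158.5,   20. ]), array([448.4, -95.9,  33. ])]
glued,lifted,flat [[ 629.2 -159.9   23. ]
 [ 444.6  -94.    35. ]
 [ 444.6  -94.    23. ]]
[[468.1535469  173.08533266]
 [375.41428431 480.59996588]
 [372.25518336 480.788488  ]]
```

View pics/scenec.png

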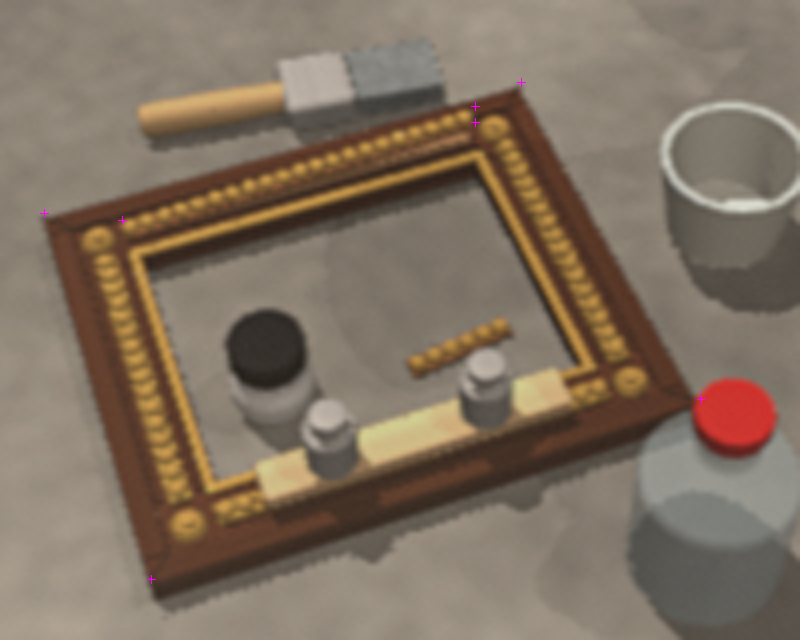

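The model fit agrees to about 1 px. In the scene view the gap under the beading is at the cup end, so that is the lifted end, as expected. Next I'll compute the tool-frame moves.

```bash
cat >> h.py <<'E'
from scipy.spatial.transform import Rotation as Rn
def go(o,pos,tilt=0.0):
    """translation cm / dr deg (tool axes) to reach pos with tool x across the beading, -y toward lifted end raised by tilt"""
    p=np.load("p.npy"); a=np.array([np.cos(p[2]),np.sin(p[2]),0]); b=np.array([-a[1],a[0],0]); 
    y=-(b*np.cos(tilt)+np.array([0,0,1])*np.sin(tilt)); R=np.c_[a,y,np.cross(a,y)]
    Rc=o["ee_rot"]; return (Rc.T@(np.array(pos)-o["tcp_pos"])/10).round(2),np.degrees(Rn.from_matrix(Rc.T@R).as_rotvec()).round(2)
def at(s,h): # point s mm along beading from glued end, height h
    return f2w(np.load("p.npy")[:3],[[-90.5,-98+s,h]])[0]
E
python3 - <<'E'
from station import *
from h import *
o=get_obs(); t=at(10,200); print(t,go(o,t,0.0))
E
```

```text
[ 619.74956312 -156.56195293  200.        ] (array([-56.62,  62.51,   1.39]), array([-0.  ,  0.06, -6.57]))
```

>>> jog_arm(
  steps=[
    {"translation": [-28,31,0.7],"dr": [0,0,-3],"jaw": 0},
    {"translation": [-28,31,0.7],"dr": [0,0,-3],"jaw": 0},
    {"translation": [-28,31,0.7],"dr": [0,0,-3],"jaw": 0},
    {"translation": [-28,31,0.7],"dr": [0,0,-3],"jaw": 0},
    {"translation": [-56.6,62.5,1.4],"dr": [0,0.06,-6.6],"jaw": 0},
    {"translation": [-56.6,62.5,1.4],"dr": [0,0.06,-6.6],"jaw": 0},
    {"translation": [-56.6,62.5,1.4],"dr": [0,0.06,-6.6],"jaw": 0},
    {"translation": [-56.6,62.5,1.4],"dr": [0,0.06,-6.6],"jaw": 0},
    {"translation": [-56.6,62.5,1.4],"dr": [0,0.06,-6.6],"jaw": 0},
    {"translation": [-56.6,62.5,1.4],"dr": [0,0.06,-6.6],"jaw": 0},
    {"translation": [-56.6,62.5,1.4],"dr": [0,0.06,-6.6],"jaw": 0},
    {"translation": [-56.6,62.5,1.4],"dr": [0,0.06,-6.6],"jaw": 0},
  ],
  grip_force=10,
)

```text
time_s: 1.1
tcp_pos: [493.8, 161.2, 205.6]
ee_rot: [[0.336, 0.942, 0.0], [0.942, -0.336, 0.001], [0.001, 0.0, -1.0]]
wrist_force: [-0.3, 0.8, -0.6]
grip_width: 0.155
```

```bash
python3 - <<'E'
from station import *
from h import *
o=get_obs(); print(o["time_s"],o["tcp_pos"],o["wrist_force"],o["grip_width"],o["q"]); print(go(o,at(10,200),0.0),go(o,at(10,90),0.061))
E
```

```text
1.1 [493.75692221 161.15128263 205.61233958] [-0.30257731  0.7541876  -0.60073113] 0.15530152484175272 [ 2.70175235e-01  1.03768644e-01  2.10205611e+00  1.02425659e-03
  9.35063343e-01 -9.58737010e-01]
(array([-25.7 ,  22.54,   0.54]), array([ 0.01, -0.06,  0.04])) (array([-25.71,  22.54,  11.54]), array([ 3.5 , -0.06,  0.04]))
```

>>> jog_arm(
  steps=[
    {"translation": [-25.7,22.5,0.5],"dr": [0,0,0],"jaw": 0},
    {"translation": [-25.7,22.5,0.5],"dr": [0,0,0],"jaw": 0},
    {"translation": [-25.7,22.5,0.5],"dr": [0,0,0],"jaw": 0},
    {"translation": [-25.7,22.5,0.5],"dr": [0,0,0],"jaw": 0},
    {"translation": [-25.7,22.5,0.5],"dr": [0,0,0],"jaw": 0},
    {"translation": [-25.7,22.5,0.5],"dr": [0,0,0],"jaw": 0},
    {"translation": [-25.7,22.5,0.5],"dr": [0,0,0],"jaw": 0},
    {"translation": [-25.7,22.5,11.5],"dr": [3.5,0,0],"jaw": 0},
    {"translation": [-25.7,22.5,11.5],"dr": [3.5,0,0],"jaw": 0},
    {"translation": [-25.7,22.5,11.5],"dr": [3.5,0,0],"jaw": 0},
    {"translation": [-25.7,22.5,11.5],"dr": [3.5,0,0],"jaw": 0},
    {"translation": [-25.7,22.5,11.5],"dr": [3.5,0,0],"jaw": 0},
  ],
)

```text
time_s: 2.1
tcp_pos: [617.9, -154.4, 88.6]
ee_rot: [[0.337, 0.94, -0.061], [0.942, -0.336, 0.023], [0.001, -0.065, -0.998]]
wrist_force: [-0.3, -1.0, 1.5]
grip_width: 0.006
```

```bash
python3 - <<'E'
from station import *
from h import *
o=get_obs(); print(o["time_s"],o["tcp_pos"],o["wrist_force"],o["grip_width"],go(o,at(10,90),0.061),go(o,at(10,27),0.061))
f=grab_frame("wrist"); H=f["hand_eye"];K=f["camera_matrix"];print(H.round(2).tolist())
b=cv2.resize(f["img"],None,fx=1.5,fy=1.5)
def wp(P):
    t=o["ee_rot"].T@(P-o["tcp_pos"]); c=np.linalg.inv(H)@np.r_[t,1]; u=K@(c[:3]*[1,-1,-1]); return u[:2]/u[2]
p=np.load("p.npy")[:3]
for q in ([-90.5,-98,23],[-90.5,98,35],[-115,-135,18],[-115,135,18],[115,-135,18],[-90,-110,21],[-90,110,21],[-90.5,0,29]):
    u=wp(f2w(p,[q])[0])*1.5; print(q,u.round())
    if abs(u).max()<2000: cv2.drawMarker(b,tuple(int(v) for v in u),(255,0,255),cv2.MARKER_CROSS,12,1)
cv2.imwrite("pics/w1.png",b)
E
```

```text
2.1 [ 617.91404484 -154.39501424   88.60155889] [-0.26758096 -0.97821532  1.50784532] 0.006095959445830383 (array([-0.14,  0.24, -0.16]), array([-0.24, -0.05, -0.02])) (array([-0.15,  0.65,  6.13]), array([-0.24, -0.05, -0.02]))
[[1.0, -0.0, -0.0, 0.23], [-0.0, -0.96, -0.27, -77.65], [-0.0, 0.27, -0.96, -171.66], [0.0, 0.0, 0.0, 1.0]]
[-90.5, -98, 23] [380. 339.]
[-90.5, 98, 35] [379. -86.]
[-115, -135, 18] [337. 398.]
[-115, 135, 18] [ 325. -158.]
[115, -135, 18] [738. 397.]
[-90, -110, 21] [381. 358.]
[-90, 110, 21] [380. -98.]
[-90.5, 0, 29] [380. 151.]
```

View pics/w1.png

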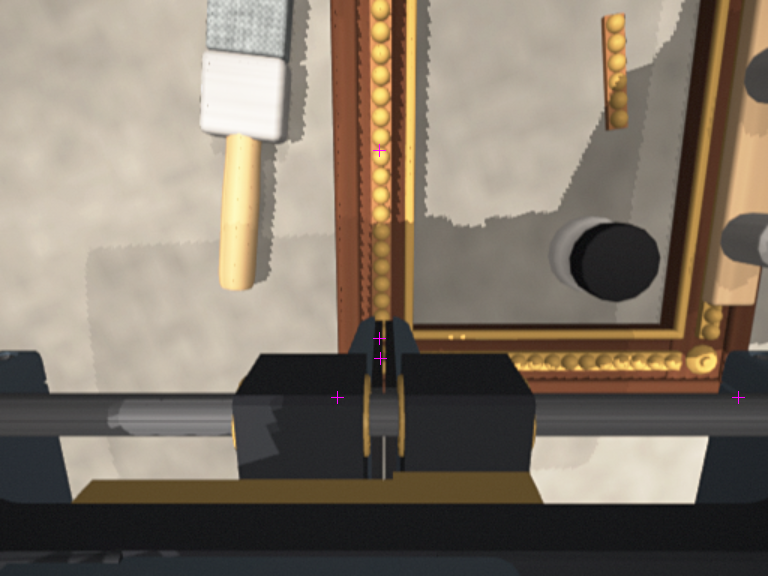

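The wrist view confirms the alignment: the beading is at column 380, as predicted, directly in line with the shut fingers. I'll go down over the glued end, first to just above it and then slowly until touch.

>>> jog_arm(
  steps=[
    {"translation": [-0.15,1.0,2.0],"dr": [-0.2,0,0],"jaw": 0},
    {"translation": [-0.15,1.3,5.0],"dr": [-0.2,0,0],"jaw": 0},
    {"translation": [-0.15,1.35,5.8],"dr": [-0.2,0,0],"jaw": 0},
    {"translation": [-0.15,1.35,5.8],"dr": [-0.2,0,0],"jaw": 0},
    {"translation": [-0.15,1.35,5.8],"dr": [-0.2,0,0],"jaw": 0},
    {"translation": [-0.15,1.35,5.8],"dr": [-0.2,0,0],"jaw": 0},
    {"translation": [-0.15,1.35,5.8],"dr": [-0.2,0,0],"jaw": 0},
    {"translation": [-0.15,1.35,5.8],"dr": [-0.2,0,0],"jaw": 0},
  ],
)

```text
time_s: 2.82
tcp_pos: [628.8, -159.1, 33.1]
ee_rot: [[0.336, 0.94, -0.052], [0.942, -0.335, 0.02], [0.001, -0.056, -0.998]]
wrist_force: [0.2, -0.2, -0.1]
grip_width: 0.004
```

```bash
python3 - <<'E'
from station import *
from h import *
o=get_obs(); print(o["time_s"],o["tcp_pos"],o["wrist_force"],go(o,at(3,23.2),0.061))
p=np.load("p.npy"); a=np.array([np.cos(p[2]),np.sin(p[2])]); print("lat",a@(o["tcp_pos"][:2]-at(0,0)[:2]), "s",np.array([-a[1],a[0]])@(o["tcp_pos"][:2]-at(0,0)[:2]))
E
```

```text
2.8167 [ 628.77664012 -159.14809421   33.09254673] [ 0.23766381 -0.23612339 -0.06076078] (array([-0.06, -0.18,  1.  ]), array([ 0.3 , -0.06,  0.04]))
lat 0.6021634356300133 s 0.6291064945687723
```

>>> jog_arm(
  steps=[
    {"translation": [0,-0.25,0.4],"dr": [0.2,0,0],"jaw": 0},
    {"translation": [0,-0.25,0.7],"dr": [0.2,0,0],"jaw": 0},
    {"translation": [0,-0.25,0.8],"dr": [0.2,0,0],"jaw": 0},
    {"translation": [0,-0.25,0.8],"dr": [0.2,0,0],"jaw": 0},
  ],
)

```text
time_s: 3.15
tcp_pos: [624.9, -158.0, 23.7]
ee_rot: [[0.336, 0.94, -0.058], [0.942, -0.335, 0.022], [0.001, -0.062, -0.998]]
wrist_force: [-3.2, 1.1, 4.3]
grip_width: 0.002
```

>>> jog_arm(
  steps=[
    {"translation": [0,0,0.05],"dr": [0,0,0],"jaw": 0},
    {"translation": [0,0,0.1],"dr": [0,0,0],"jaw": 0},
    {"translation": [0,0,0.1],"dr": [0,0,0],"jaw": 0},
  ],
)

```text
time_s: 3.4
tcp_pos: [624.9, -157.9, 23.5]
ee_rot: [[0.336, 0.94, -0.058], [0.942, -0.335, 0.022], [0.001, -0.062, -0.998]]
wrist_force: [-7.1, 2.3, 16.4]
grip_width: 0.006
```

>>> jog_arm(
  steps=[
    {"translation": [0,0,0.05],"dr": [0,0,0],"jaw": 0},
    {"translation": [0,0,0.05],"dr": [0,0,0],"jaw": 0},
    {"translation": [0,0,0.05],"dr": [0,0,0],"jaw": 0},
  ],
)

```text
time_s: 3.65
tcp_pos: [625.0, -158.0, 23.4]
ee_rot: [[0.336, 0.94, -0.058], [0.942, -0.335, 0.022], [0.001, -0.062, -0.998]]
wrist_force: [-9.1, 2.6, 23.3]
grip_width: 0.006
```

I sent these three moves together and overshot: contact was already there at z = 23.7, and the force rose to 23 N on the glued end. Backing off now, then checking that nothing shifted.

>>> jog_arm(
  steps=[
    {"translation": [0,0,-0.3],"dr": [0,0,0],"jaw": 0},
    {"translation": [0,0,-0.5],"dr": [0,0,0],"jaw": 0},
    {"translation": [0,0,-0.5],"dr": [0,0,0],"jaw": 0},
    {"translation": [0,0,-0.5],"dr": [0,0,0],"jaw": 0},
  ],
)

```text
time_s: 3.98
tcp_pos: [625.5, -158.1, 27.1]
ee_rot: [[0.336, 0.94, -0.057], [0.942, -0.335, 0.021], [0.001, -0.061, -0.998]]
wrist_force: [-0.4, 0.0, -0.8]
grip_width: 0.007
```

```bash
python3 - <<'E'
from station import *
from h import *
o=get_obs(); print(o["time_s"],o["tcp_pos"],o["wrist_force"],go(o,at(3,23.2),0.061))
f=grab_frame("wrist"); cv2.imwrite("w2_raw.png",f["img"])
g=grab_frame("top")["img"]; a=cv2.imread("top_raw.png")
# frame shift: compare patches away from arm (opposite rail + cup side)
for n,(x0,y0,x1,y1) in dict(cornerBL=(203,225,250,262),cornerTL=(250,113,290,150),rightLow=(310,255,340,298)).items():
    t=a[y0:y1,x0:x1]; r=cv2.matchTemplate(g[y0-4:y1+4,x0-4:x1+4],t,cv2.TM_CCOEFF_NORMED); i=np.unravel_index(r.argmax(),r.shape); print(n,i,r.max(),cv2.phaseCorrelate(np.float32(cv2.cvtColor(t,6)),np.float32(cv2.cvtColor(g[y0:y1,x0:x1],6))))
E
```

```text
3.9833 [ 625.48700031 -158.14668857   27.14896242] [-0.37070696  0.02168929 -0.79663878] (array([-0.04,  0.13,  0.39]), array([-0.  , -0.06,  0.03]))
cornerBL (np.int64(4), np.int64(4)) 0.90306634 ((-0.37297085846184785, 0.03907311001254854), 0.7183237463235855)
cornerTL (np.int64(4), np.int64(4)) 0.8770293 ((-0.5237448981560959, -0.03946616261427138), 0.9350485807657242)
rightLow (np.int64(4), np.int64(4)) 0.9973424 ((0.013283496710810638, 0.526090720773631), 1.0213458009119387)
```

The frame hasn't moved (patch shifts are sub-pixel, and arm shadow explains them). Touching down again lightly.

>>> jog_arm(
  steps=[
    {"translation": [0,0.15,0.2],"dr": [0,0,0],"jaw": 0},
    {"translation": [0,0.15,0.3],"dr": [0,0,0],"jaw": 0},
    {"translation": [0,0.15,0.33],"dr": [0,0,0],"jaw": 0},
    {"translation": [0,0.15,0.33],"dr": [0,0,0],"jaw": 0},
  ],
)

```text
time_s: 4.42
tcp_pos: [626.7, -158.6, 23.7]
ee_rot: [[0.336, 0.94, -0.057], [0.942, -0.335, 0.022], [0.001, -0.061, -0.998]]
wrist_force: [0.4, -0.2, 0.8]
grip_width: 0.003
```

>>> jog_arm(
  steps=[
    {"translation": [0,0,0.01],"dr": [0,0,0],"jaw": 0},
    {"translation": [0,0,0.015],"dr": [0,0,0],"jaw": 0},
    {"translation": [0,-0.2,0.015],"dr": [0,0,0],"jaw": 0},
    {"translation": [0,-0.5,0.015],"dr": [0,0,0],"jaw": 0},
    {"translation": [0,-0.8,0.018],"dr": [0,0,0],"jaw": 0},
    {"translation": [0,-1.1,0.02],"dr": [0,0,0],"jaw": 0},
    {"translation": [0,-1.4,0.02],"dr": [0,0,0],"jaw": 0},
  ],
)

```text
time_s: 5.0
tcp_pos: [613.1, -153.7, 24.6]
ee_rot: [[0.336, 0.94, -0.057], [0.942, -0.335, 0.022], [0.001, -0.061, -0.998]]
wrist_force: [-0.1, 0.4, -0.2]
grip_width: 0.004
```

Contact may be too faint there to count: the sensor noise is about 1 N. I'll lift, go back to the glued end and restart with a clearly measurable but still light touch.

>>> jog_arm(
  steps=[
    {"translation": [0,0,-0.4],"dr": [0,0,0],"jaw": 0},
    {"translation": [0,0.7,-0.4],"dr": [0,0,0],"jaw": 0},
    {"translation": [0,1.5,-0.3],"dr": [0,0,0],"jaw": 0},
    {"translation": [0,1.5,-0.05],"dr": [0,0,0],"jaw": 0},
    {"translation": [0,1.5,0.0],"dr": [0,0,0],"jaw": 0},
    {"translation": [0,1.5,0.01],"dr": [0,0,0],"jaw": 0},
    {"translation": [0,1.5,0.01],"dr": [0,0,0],"jaw": 0},
    {"translation": [0,1.5,0.01],"dr": [0,0,0],"jaw": 0},
  ],
)

```text
time_s: 5.67
tcp_pos: [627.6, -158.9, 23.5]
ee_rot: [[0.336, 0.94, -0.057], [0.942, -0.335, 0.021], [0.001, -0.061, -0.998]]
wrist_force: [1.0, -0.9, 1.5]
grip_width: 0.005
```

```bash
cat > avg.py <<'E'
from station import *
from h import *
F=[]
for i in range(4):
    grab_frame("wrist"); o=get_obs(); F.append(o["wrist_force"])
p=np.load("p.npy"); b=np.array([-np.sin(p[2]),np.cos(p[2])])
print(o["time_s"],o["tcp_pos"].round(2),"s",(b@(o["tcp_pos"][:2]-at(0,0)[:2])).round(1),"F",np.mean(F,0).round(2),np.std(F,0).round(2),"tilt",-o["ee_rot"][2,1].round(4))
E
python3 avg.py
```

```text
5.8667 [ 627.5  -158.84   23.54] s 1.9 F [ 1.76 -0.74  1.35] [0.35 0.6  0.34] tilt 0.0612
```

>>> jog_arm(
  steps=[
    {"translation": [0,0,0.01],"dr": [0,0,0],"jaw": 0},
    {"translation": [0,-0.1,0.015],"dr": [0,0,0],"jaw": 0},
    {"translation": [0,-0.3,0.02],"dr": [0,0,0],"jaw": 0},
    {"translation": [0,-0.6,0.025],"dr": [0,0,0],"jaw": 0},
    {"translation": [0,-0.9,0.03],"dr": [0,0,0],"jaw": 0},
  ],
)

```text
time_s: 6.28
tcp_pos: [619.3, -155.9, 24.0]
ee_rot: [[0.336, 0.94, -0.056], [0.942, -0.335, 0.021], [0.001, -0.06, -0.998]]
wrist_force: [2.8, -1.6, 4.2]
grip_width: 0.006
```

```bash
python3 avg.py
```

```text
6.4833 [ 618.92 -155.77   24.03] s 11.1 F [ 0.88 -0.81  5.7 ] [1.16 0.7  0.56] tilt 0.0613
```

>>> jog_arm(
  steps=[
    {"translation": [0,-0.2,-0.015],"dr": [0,0,0],"jaw": 0},
    {"translation": [0,-0.5,-0.015],"dr": [0,0,0],"jaw": 0},
    {"translation": [0,-0.8,-0.012],"dr": [0,0,0],"jaw": 0},
    {"translation": [0,-1.1,-0.01],"dr": [0,0,0],"jaw": 0},
    {"translation": [0,-1.4,-0.005],"dr": [0,0,0],"jaw": 0},
    {"translation": [0,-1.7,0],"dr": [0,0,0],"jaw": 0},
    {"translation": [0,-2.0,0.005],"dr": [0,0,0],"jaw": 0},
  ],
)

```text
time_s: 7.07
tcp_pos: [600.1, -149.1, 25.0]
ee_rot: [[0.336, 0.94, -0.057], [0.942, -0.335, 0.021], [0.001, -0.061, -0.998]]
wrist_force: [2.5, -0.5, 3.2]
grip_width: 0.004
```

```bash
python3 avg.py
```

```text
7.2667 [ 599.72 -148.96   24.93] s 31.4 F [0.42 0.06 6.5 ] [1.15 0.52 1.38] tilt 0.0624
```

>>> jog_arm(
  steps=[
    {"translation": [0,-0.3,-0.02],"dr": [-0.1,0,0],"jaw": 0},
    {"translation": [0,-0.7,-0.02],"dr": [-0.2,0,0],"jaw": 0},
    {"translation": [0,-1.1,-0.015],"dr": [-0.3,0,0],"jaw": 0},
    {"translation": [0,-1.5,-0.005],"dr": [-0.4,0,0],"jaw": 0},
    {"translation": [0,-1.9,0.005],"dr": [-0.5,0,0],"jaw": 0},
    {"translation": [0,-2.3,0.015],"dr": [-0.6,0,0],"jaw": 0},
    {"translation": [0,-2.7,0.027],"dr": [-0.7,0,0],"jaw": 0},
    {"translation": [0,-3.1,0.04],"dr": [-0.8,0,0],"jaw": 0},
    {"translation": [0,-3.5,0.053],"dr": [-0.9,0,0],"jaw": 0},
  ],
)

```text
time_s: 8.02
tcp_pos: [566.9, -137.3, 26.5]
ee_rot: [[0.336, 0.941, -0.042], [0.942, -0.336, 0.016], [0.001, -0.045, -0.999]]
wrist_force: [0.6, -0.9, 1.7]
grip_width: 0.006
```

```bash
python3 avg.py
```

```text
8.2167 [ 566.92 -137.27   26.46] s 66.2 F [-1.28  0.54  2.4 ] [0.81 0.33 0.4 ] tilt 0.0464
```

>>> jog_arm(
  steps=[
    {"translation": [0,-0.4,0.005],"dr": [0,0,0],"jaw": 0},
    {"translation": [0,-0.9,0.01],"dr": [-0.1,0,0],"jaw": 0},
    {"translation": [0,-1.4,0.02],"dr": [-0.2,0,0],"jaw": 0},
    {"translation": [0,-2.0,0.028],"dr": [-0.2,0,0],"jaw": 0},
    {"translation": [0,-2.6,0.04],"dr": [-0.3,0,0],"jaw": 0},
    {"translation": [0,-3.2,0.052],"dr": [-0.4,0,0],"jaw": 0},
    {"translation": [0,-3.8,0.068],"dr": [-0.4,0,0],"jaw": 0},
    {"translation": [0,-4.4,0.085],"dr": [-0.5,0,0],"jaw": 0},
    {"translation": [0,-5.0,0.105],"dr": [-0.6,0,0],"jaw": 0},
    {"translation": [0,-5.5,0.122],"dr": [-0.6,0,0],"jaw": 0},
    {"translation": [0,-6.0,0.14],"dr": [-0.7,0,0],"jaw": 0},
  ],
)

```text
time_s: 9.13
tcp_pos: [510.5, -117.1, 28.0]
ee_rot: [[0.336, 0.941, -0.031], [0.942, -0.336, 0.012], [0.001, -0.033, -0.999]]
wrist_force: [1.8, 0.2, 1.4]
grip_width: 0.007
```

```bash
python3 avg.py
```

```text
9.3333 [ 510.57 -117.15   27.83] s 126.1 F [-1.21  0.3   1.61] [0.62 0.58 0.78] tilt 0.0339
```

>>> jog_arm(
  steps=[
    {"translation": [0,-0.4,0.0],"dr": [0,0,0],"jaw": 0},
    {"translation": [0,-0.9,0.0],"dr": [0,0,0],"jaw": 0},
    {"translation": [0,-1.5,0.0],"dr": [0,0,0],"jaw": 0},
    {"translation": [0,-2.1,0.0],"dr": [0,0,0],"jaw": 0},
    {"translation": [0,-2.7,0.01],"dr": [0,0,0],"jaw": 0},
    {"translation": [0,-3.3,0.02],"dr": [0,0,0],"jaw": 0},
    {"translation": [0,-3.9,0.03],"dr": [-0.1,0,0],"jaw": 0},
    {"translation": [0,-4.5,0.04],"dr": [-0.1,0,0],"jaw": 0},
    {"translation": [0,-5.1,0.06],"dr": [-0.2,0,0],"jaw": 0},
    {"translation": [0,-5.7,0.075],"dr": [-0.2,0,0],"jaw": 0},
    {"translation": [0,-6.2,0.09],"dr": [-0.2,0,0],"jaw": 0},
    {"translation": [0,-6.6,0.09],"dr": [-0.2,0,0],"jaw": 0},
  ],
)

```text
time_s: 10.33
tcp_pos: [448.2, -94.9, 29.2]
ee_rot: [[0.336, 0.941, -0.028], [0.942, -0.336, 0.011], [0.001, -0.03, -1.0]]
wrist_force: [1.2, -0.0, 1.0]
grip_width: 0.008
```

```bash
python3 avg.py
```

```text
10.5333 [448.49 -95.02  29.14] s 192.0 F [-0.88  0.24  1.21] [0.31 0.36 0.21] tilt 0.0303
```

The stroke reached the lifted end (s = 192 of 196 mm) at about 1 to 2 N. Now pressing down and levelling the tool.

>>> jog_arm(
  steps=[
    {"translation": [0,0.05,0.05],"dr": [-0.2,0,0],"jaw": 0},
    {"translation": [0,0.1,0.12],"dr": [-0.4,0,0],"jaw": 0},
    {"translation": [0,0.15,0.2],"dr": [-0.7,0,0],"jaw": 0},
    {"translation": [0,0.2,0.28],"dr": [-0.9,0,0],"jaw": 0},
    {"translation": [0,0.2,0.36],"dr": [-1.2,0,0],"jaw": 0},
    {"translation": [0,0.2,0.44],"dr": [-1.4,0,0],"jaw": 0},
    {"translation": [0,0.2,0.5],"dr": [-1.6,0,0],"jaw": 0},
    {"translation": [0,0.2,0.52],"dr": [-1.7,0,0],"jaw": 0},
    {"translation": [0,0.2,0.52],"dr": [-1.7,0,0],"jaw": 0},
  ],
)

```text
time_s: 11.28
tcp_pos: [450.5, -95.7, 23.9]
ee_rot: [[0.336, 0.942, 0.001], [0.942, -0.336, 0.001], [0.001, 0.0, -1.0]]
wrist_force: [-0.5, -0.4, 2.7]
grip_width: 0.005
```

```bash
python3 avg.py
```

```text
11.4833 [450.5  -95.73  23.95] s 189.8 F [-1.6   0.46  3.12] [0.36 0.53 0.35] tilt 0.0
```

>>> jog_arm(
  steps=[
    {"translation": [0,0,0.03],"dr": [0,0,0],"jaw": 0},
    {"translation": [0,0,0.06],"dr": [0,0,0],"jaw": 0},
    {"translation": [0,0,0.06],"dr": [0,0,0],"jaw": 0},
  ],
)

```text
time_s: 11.73
tcp_pos: [450.5, -95.7, 23.3]
ee_rot: [[0.336, 0.942, 0.0], [0.942, -0.336, 0.001], [0.001, 0.0, -1.0]]
wrist_force: [-1.3, 0.3, 3.7]
grip_width: 0.006
```

```bash
python3 avg.py
```

```text
11.9333 [450.46 -95.7   23.31] s 189.9 F [-1.89  0.3   3.33] [0.27 0.55 0.43] tilt 0.0
```

>>> jog_arm(
  steps=[
    {"translation": [0,0,0.03],"dr": [0,0,0],"jaw": 0},
    {"translation": [0,0,0.06],"dr": [0,0,0],"jaw": 0},
    {"translation": [0,0,0.06],"dr": [0,0,0],"jaw": 0},
  ],
)

```text
time_s: 12.18
tcp_pos: [450.5, -95.7, 22.8]
ee_rot: [[0.336, 0.942, 0.0], [0.942, -0.336, 0.001], [0.001, -0.0, -1.0]]
wrist_force: [-3.2, 0.1, 7.3]
grip_width: 0.003
```

```bash
python3 avg.py
```

```text
12.3833 [450.51 -95.71  22.83] s 189.8 F [-2.62  0.61  7.41] [0.46 0.29 0.47] tilt 0.0
```

>>> jog_arm(
  steps=[
    {"translation": [0,0,0.02],"dr": [0,0,0],"jaw": 0},
    {"translation": [0,0,0.02],"dr": [0,0,0],"jaw": 0},
    {"translation": [0,0,0.02],"dr": [0,0,0],"jaw": 0},
    {"translation": [0,0,0.02],"dr": [0,0,0],"jaw": 0},
  ],
)

```text
time_s: 12.72
tcp_pos: [450.5, -95.7, 22.7]
ee_rot: [[0.336, 0.942, 0.0], [0.942, -0.336, 0.001], [0.001, -0.0, -1.0]]
wrist_force: [-3.8, 1.3, 9.4]
grip_width: 0.005
```

```bash
python3 avg.py; python3 - <<'E'
from station import *
from h import *
f=grab_frame("scene")["img"]; cv2.imwrite("pics/end.png",cv2.resize(f[90:270,140:360],None,fx=3.3,fy=3.3,interpolation=cv2.INTER_CUBIC))
g=grab_frame("scene")["img"]; a=cv2.imread("scene_raw.png")
t=a[190:245,175:300]; r=cv2.phaseCorrelate(np.float32(cv2.cvtColor(t,6)),np.float32(cv2.cvtColor(g[190:245,175:300],6))); print("caul-side shift px",r)
E
```

```text
12.9167 [450.49 -95.71  22.68] s 189.9 F [-3.28  1.38  9.54] [0.44 0.66 0.18] tilt 0.0
caul-side shift px ((0.5373316431272883, -0.029252470705635858), 0.9320938372294109)
```

View pics/end.png

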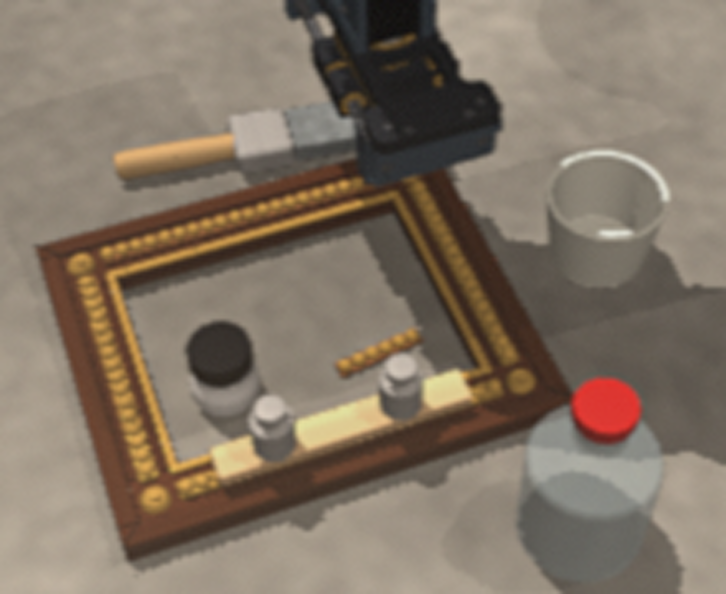

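The final view shows the gripper holding the cup-end of the beading down. The beading is close to the rail, and the weights, strip, pot, offcut, brush, cup and bottle stand as before. Contact force jumped at z of about 22.9, which matches the flat height, and I'm holding there with about 9.5 N. Handing in.

```bash
python3 - <<'E'
from station import *
from h import *
g=grab_frame("scene")["img"]; a=cv2.imread("scene_raw.png"); gr=lambda i:cv2.cvtColor(i,6)
for n,(x,y,X,Y) in dict(frame_left=(150,165,190,225),caul=(185,200,300,255),bench_bottles=(0,240,90,380),bottle=(295,205,345,270)).items():
    M=np.eye(2,3,dtype=np.float32)
    try: c,M=cv2.findTransformECC(gr(a)[y:Y,x:X],gr(g)[y:Y,x:X],M,cv2.MOTION_TRANSLATION); print(n,round(c,3),M[:,2])
    except cv2.error: print(n,"no fit")
print(get_obs()["wrist_force"],get_obs()["tcp_pos"]); print(close_job())
E
```

```text
frame_left 0.991 [0.04883031 0.03635064]
caul 0.988 [-0.023458    0.02596893]
bench_bottles 1.0 [ 0.00342762 -0.00062527]
bottle 0.865 [-0.35521847  0.42765477]
[-2.96638001  0.53544625  9.97203755] [450.48702221 -95.69662801  22.67848129]
the job is handed in; nothing more can be done
None
```

The fingertips, shut, ran along the loose beading from its glued end to its lifted end, then pressed the lifted end flat. I handed the job in at about 13 s, still holding it down.

- **Stroke:** one unbroken pass from 2 mm to 192 mm along the 196 mm strip. Force was about 1 to 2.5 N over most of it, but 5.7 to 6.5 N in the stiff first 30 mm.
- **Press:** force jumped at a measured height of about 22.9 mm, against 23 mm expected when flat. It ended at z = 22.7 mm with about 10 N, and about 3 N sideways.
- **Other things:** image matching of the frame and plywood strip showed shifts under 0.05 px. The last picture showed the weights, pot, offcut, brush, cup and bottle where they were.

**What didn't go cleanly:**
- **First touch:** I sent three downward moves without checking between them, so it briefly reached 23 N at the glued end. I backed off and found no movement of the frame.
- **False start:** the first stroke (about 15 mm) may have lost contact, so I lifted and restarted from the glued end.
- **Bottle check:** the image match on the bottle fitted poorly (0.87, 0.4 px). I put this down to the arm's shadow, since the arm never went near it after the first pass overhead.
- **Earlier shift readings:** a cruder image comparison gave about 0.5 px on the frame, which the final matching did not confirm.

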